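# Make up two plumbing kits at the fittings counter

### The job

Make up two customers' kits from the fittings loose on the counter: the yellow-handled valve and the chrome coupling go in the blue tray, the brass tee and the brass threaded nipple in the orange tray, one piece to a compartment, each resting on the compartment's floor the way it rests on the counter now (handle up, tee's branch up, coupling on end, nipple lying down). Either compartment will do; leave the red-handled valve, the brass coupling and the tape spool where they are.

Things in the scene. Friction and masses are not known exactly. Their poses are not given: they have to be found in the camera images.
- valve_yellow: mini brass ball valve, bore level along its x, yellow T handle on top. 56 long (x); square body 30 (x) x 28 (y) x 28 high in the middle, round ends diameter 25; handle 50 (x) x 13 (y), top at 44. Origin: centre of underside, z up. Body can be gripped across y (28) from above, fingers either side of the handle. About 150 g. Goes in the blue tray.
- valve_red: mini brass ball valve, bore level along its x, red T handle on top. 56 long (x); square body 30 (x) x 28 (y) x 28 high in the middle, round ends diameter 25; handle 50 (x) x 13 (y), top at 44. Origin: centre of underside, z up. Body can be gripped across y (28) from above, fingers either side of the handle. About 150 g. Not wanted today: stays where it is.
- coupling_chrome: Chrome (silver) round pipe coupling standing on end, diameter 30, height 36, with a dark bore seen on top; origin: centre of the underside, z up. Can be gripped anywhere around it. About 90 g. Goes in the blue tray.
- coupling_brass: Brass (golden) round pipe coupling standing on end, diameter 30, height 36, with a dark bore seen on top; origin: centre of the underside, z up. Can be gripped anywhere around it. About 90 g. Not wanted today: stays where it is.
- tee: brass tee, branch straight up: level run along its x, 60 long, square bands 28 x 28 at its ends (18 to 30 off the middle), round 25 between; upright round branch in the middle, diameter 28, top at 50. Origin: centre of underside, z up. Grip the branch across y (across x the run, up to 28 high, is in the way). About 130 g. Goes in the orange tray.
- nipple: brass threaded nipple lying down: 54 long along its x, square nut 20 (x) x 28 x 28 in the middle, threaded ends diameter 21. Origin: centre of the piece, on its axis, 14 above what it lies on; z up at the start. Grip the nut across y (28). About 90 g. Goes in the orange tray.
- tape_spool: green and white thread-tape spool lying flat, diameter 54, height 16; origin: centre of the underside. Not wanted today: stays where it is.
- tray_blue: Blue plastic kit tray fixed to the counter, 192 (its x) x 98 (its y), 22 high, walls 4, floor 4 thick; one divider across the middle (as high as the walls) makes two square compartments 90 x 90 inside, centred at x = +47 and -47, y = 0. Origin: centre of the underside, z up. Empty at the start.
- tray_orange: Orange plastic kit tray fixed to the counter, 192 (its x) x 98 (its y), 22 high, walls 4, floor 4 thick; one divider across the middle (as high as the walls) makes two square compartments 90 x 90 inside, centred at x = +47 and -47, y = 0. Origin: centre of the underside, z up. Empty at the start.
Things that resemble listed ones, but are neither listed nor needed, are in the scene too. What is shaped like the tee but white is not meant.

How it is judged:
By the outcome, as a careful person would: the job done as asked, in the order asked, and still so for the second after the job is handed in, with the robot touching nothing.
It also fails if it takes over 99 s, if anything falls off the work surface, if the arm or the gripper's body presses on something with over 40 N, if the wrist force passes 120 N, or if a joint passes its speed limit or range.

### The arm

A 6-joint arm with a two-finger parallel gripper is mounted at the origin on the work surface. World frame = base frame: x ahead of the robot, y to its left, z up, the work surface at z = 0. Lengths are in m, angles in rad, forces in N, time in s.
With the tool pointing down it reaches from about 0.3 to 0.75 m from the base axis. Payload 8.5 kg.
Tool frame: the origin (TCP) lies on the centre line of the jaws, within the pads' length; the fingertips stand 11 mm ahead of it and the grasp point (between the pads) lies 8 mm behind it; z points along the fingers, y is the line along which they close (so a half turn about z gives the same grasp; the last joint's range is limited). The gripper opens to 88 mm and grips with 3 to 60 N. Pads are 18 mm wide; open, the fingers measure 123 mm over their backs; the gripper's body (75 mm by 187 mm) begins 45 mm behind the grasp point.
Start: joints at [-1.419, 0.381, 1.297, -0, 1.464, -0.215], TCP at [0.197, -0.513, 0.25] pointing down, gripper open.
Joint ranges: [-3.11, 3.11], [-0.89, 2.33], [0.22, 2.48], [-1.42, 4.56], [0.17, 2.85], [-2.88, 2.88]. Speed limits (rad/s): [2.39, 2.39, 3.14, 3.14, 3.14, 3.14].

### API

Orientations are given as a unit quaternion [w, x, y, z].
In Python, from bench import move_to, move_l, move_joints, open_gripper, grab, dwell, inverse_kinematics, state, read_camera, camera_info, Unreachable, sign_off gives the robot as it stands. Calls block until the motion is done:
- move_to(position, orientation): joint-space move of the TCP to a pose.
- move_l(position, max_speed=0.15, rotation=None, contact_N=None): straight line of the TCP; rotation=None keeps the orientation; max_speed is the mean speed in m/s. With contact_N (N) it stops when the force on the tool has changed by that much, and returns True; else False.
- move_joints(angles): joint-space move.
- open_gripper() and grab(strength=None): open the fingers fully, or close them until they stop; strength is the grip in N (None keeps the last).
- dwell(seconds).
- inverse_kinematics(position, orientation): joint angles nearest the present ones, or None.
- state(): the state.
- read_camera(name): name is "scene" or "top" or "wrist"; returns the picture (384x512x3 uint8, red, green, blue); there is no depth.
- camera_info(name): a dict with "fx", "fy", "cx", "cy" (pixels), "D" ([k1, k2, p1, p2, k3] as OpenCV has them; the pictures are not rectified), "world_from_camera" (4x4, takes a point from camera to world coordinates); the wrist camera has in their place "T_tool_cam" (4x4, takes a point from camera to tool coordinates, whose origin is the TCP and whose axes are the flange's). Camera axes: x right, y up, looking along -z (the intrinsics and any distortion apply to the point x, -y, -z); pixel columns grow to the right and rows downward; lengths in m; the calibration is good to about 2 mm. A picture is of the moment at which its call begins: read the wrist's pose just before it. camera_info takes no time and is no camera call.
A pose or a line that the arm cannot do raises Unreachable and nothing moves.
- sign_off(): hands the job in; it is judged then, once.
The state is a dict: "time": time; "joint_pos": joint angles; "qd": joint speeds; "joint_torque": joint torques, N m; "tool_pos": TCP position; "tool_rot": TCP orientation; "force": force on the tool from outside, world axes, zero at the start; "ft_torque": the same for the moment, N m; "width": opening from 0.0 (shut) to 1.0 (fully open); "grip_force": force on a finger pad.
Only numpy, scipy, OpenCV 4.12 (cv2) and the standard library are available. Lean on these libraries where they do the work, as an engineer would, in place of code of your own. Each camera call takes 0.05 s, during which the arm holds its last target. There are 200 camera calls.

## Working session

There is one attempt and no reset: what is moved stays moved. The work goes in short steps, each a Python script; the robot and the scene stay as the last script left them, time stands still between calls to the robot, and variables do not carry over. Pictures are saved under pics/ and viewed, at most 14 in all, crops included, and the job is handed in when it is done.

```bash
mkdir -p pics; ls; python3 - <<'E'
from bench import *
import cv2,numpy as np
for n in("top","scene"):
    im=read_camera(n); cv2.imwrite(f"pics/{n}0.png",cv2.cvtColor(im,cv2.COLOR_RGB2BGR)) 
    c=camera_info(n);print(n,{k:np.round(v,3).tolist() for k,v in c.items()})
im=cv2.imread("pics/top0.png");cv2.imwrite("pics/top0b.png",cv2.resize(im,(800,600),interpolation=cv2.INTER_CUBIC))
print(camera_info("wrist"));print(state())
E
```

```text
pics
top {'fx': 491.028, 'fy': 491.028, 'cx': 255.496, 'cy': 195.243, 'D': [-0.095, 0.0, 0.0, 0.0, 0.0], 'world_from_camera': [[-0.007, 0.989, -0.148, 0.442], [-1.0, -0.006, 0.006, 0.01], [0.005, 0.148, 0.989, 1.266], [0.0, 0.0, 0.0, 1.0]]}
scene {'fx': 395.791, 'fy': 395.791, 'cx': 257.183, 'cy': 190.534, 'D': [-0.138, 0.0, 0.0, 0.0, 0.0], 'world_from_camera': [[0.759, -0.36, 0.543, 1.066], [0.651, 0.423, -0.63, -0.576], [-0.003, 0.832, 0.555, 0.545], [0.0, 0.0, 0.0, 1.0]]}
{'fx': 334.03767433517834, 'fy': 334.03767433517834, 'cx': 254.334930920116, 'cy': 196.8762052747011, 'D': array([-0.03299936,  0.        ,  0.        ,  0.        ,  0.        ]), 'T_tool_cam': array([[-6.76273888e-04,  9.46975663e-01,  3.21304585e-01,
         8.28134140e-02],
       [ 9.99999770e-01,  6.53826181e-04,  1.77763576e-04,
        -4.83117398e-04],
       [-4.17395692e-05,  3.21304631e-01, -9.46975888e-01,
        -1.35652530e-01],
       [ 0.00000000e+00,  0.00000000e+00,  0.00000000e+00,
         1.00000000e+00]])}
{'time': 0.1, 'joint_pos': array([-1.41932944e+00,  3.81166590e-01,  1.29813423e+00,  4.09524887e-06,
        1.46361598e+00, -2.15291984e-01]), 'qd': array([ 0.00130168, -0.00128428, -0.00308588, -0.0007294 ,  0.00074969,
       -0.00088252]), 'joint_torque': array([ 4.50195686e-03, -4.38649070e+01, -2.24909896e+01,  7.15239462e-02,
        3.42544948e-02, -7.46992851e-05]), 'tool_pos': array([ 0.19719323, -0.51319097,  0.24919623]), 'tool_rot': array([-6.61669238e-04,  9.83232882e-01,  1.82353123e-01,  2.31594898e-05]), 'force': array([0.25288673, 0.69203459, 0.57929945]), 'ft_torque': array([-0.02242636, -0.01947543, -0.00066917]), 'grip_force': 0.0, 'width': 1.003685420085067}
```

View pics/top0b.png

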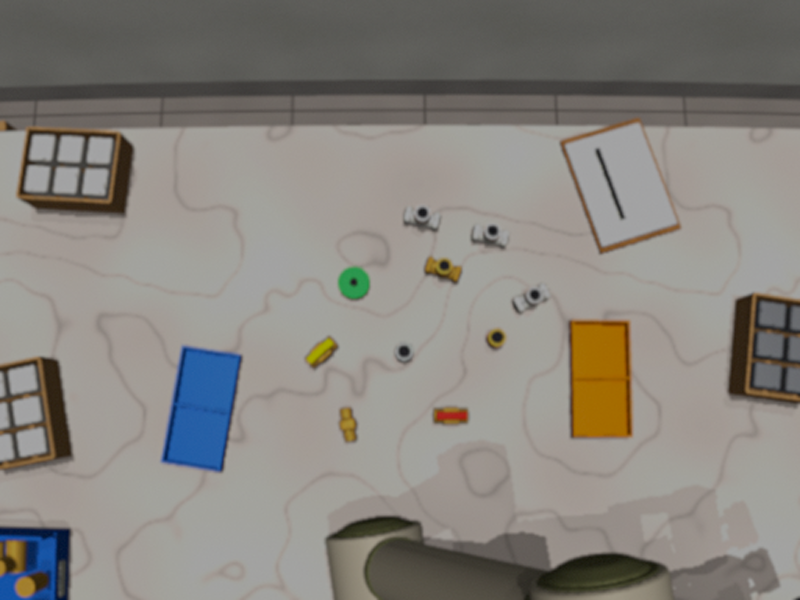

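View pics/scene0.png

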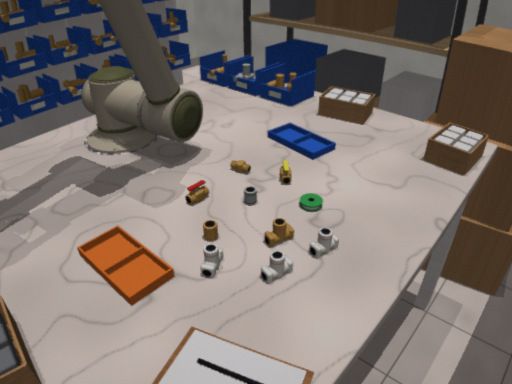

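Candidates (top camera, native pixels):
- **Yellow valve:** (205,225). The red valve at (288,265) is similar.
- **Chrome coupling:** (258,225). The brass one at (317,216) is similar.
- **Brass tee:** (284,171). White tees are at (270,138), (313,150) and (339,190).
- **Nipple:** (222,271), alone.
- **Blue tray:** (129,261). **Orange tray:** (384,243).

The bin at the lower left is not a tray. Next I'll take a closer wrist view.

```bash
cat > h.py <<'E'
from bench import *
import cv2,numpy as np
from scipy.spatial.transform import Rotation as R
def q(yaw): # tool down, tool x at yaw
    return [0.0,np.cos(yaw/2),np.sin(yaw/2),0.0]
def wristT():
    s=state();r=s["tool_rot"];T=np.eye(4);T[:3,:3]=R.from_quat([r[1],r[2],r[3],r[0]]).as_matrix();T[:3,3]=s["tool_pos"]
    return T@camera_info("wrist")["T_tool_cam"]
def camT(n): return wristT() if n=="wrist" else camera_info(n)["world_from_camera"]
def cast(n,T,px,z):
    c=camera_info(n);K=np.array([[c["fx"],0,c["cx"]],[0,c["fy"],c["cy"]],[0,0,1]])
    u=cv2.undistortPoints(np.array(px,float).reshape(-1,1,2),K,np.array(c["D"]))[:,0]
    d=np.c_[u[:,0],-u[:,1],-np.ones(len(u))]@T[:3,:3].T
    return T[:3,3]+d*((z-T[2,3])/d[:,2])[:,None]
def snap(n,f):
    T=np.array(camT(n));im=read_camera(n);cv2.imwrite(f"pics/{f}.png",cv2.cvtColor(im,cv2.COLOR_RGB2BGR));np.save(f"pics/{f}.npy",T);return im,T
E
python3 - <<'E'
from h import *
move_to([.5,.04,.28],q(np.pi)); dwell(.3)
im,T=snap("wrist","w1");cv2.imwrite("pics/w1b.png",cv2.resize(cv2.imread("pics/w1.png"),(800,600),interpolation=cv2.INTER_CUBIC))
s=state();print(s["time"],s["tool_pos"],s["joint_pos"].round(2))
# trays from the top picture
t=cv2.imread("pics/top0.png");hsv=cv2.cvtColor(t,cv2.COLOR_BGR2HSV);TT=np.array(camera_info("top")["world_from_camera"])
for n,lo,hi in(("blue",(100,140,60),(125,255,255)),("orange",(8,200,100),(24,255,255))):
    m=cv2.inRange(hsv,lo,hi);cs=cv2.findContours(m,0,2)[0]
    for c in cs:
        if cv2.contourArea(c)>800:
            b=cv2.boxPoints(cv2.minAreaRect(c));p=cast("top",TT,b,.022)[:,:2]
            print(n,b.mean(0),p.round(3).tolist(),p.mean(0),[np.linalg.norm(p[i]-p[i-1]).round(3) for i in range(2)])
E
```

```text
2.7083 [0.5000279  0.03981085 0.27996687] [-0.16  0.27  1.37 -0.    1.5  -1.73]
blue [ 18. 361.] [[0.263, 0.653], [0.265, 0.558], [0.157, 0.555], [0.154, 0.65]] [0.20968388 0.60376526] [np.float64(0.11), np.float64(0.095)]
blue [128.59781 260.93085] [[0.378, 0.386], [0.564, 0.359], [0.547, 0.262], [0.362, 0.291]] [0.46289143 0.32458741] [np.float64(0.097), np.float64(0.188)]
orange [384.0963  241.98953] [[0.599, -0.279], [0.6, -0.376], [0.414, -0.37], [0.414, -0.276]] [ 0.506632   -0.32505498] [np.float64(0.185), np.float64(0.097)]
```

View pics/w1b.png

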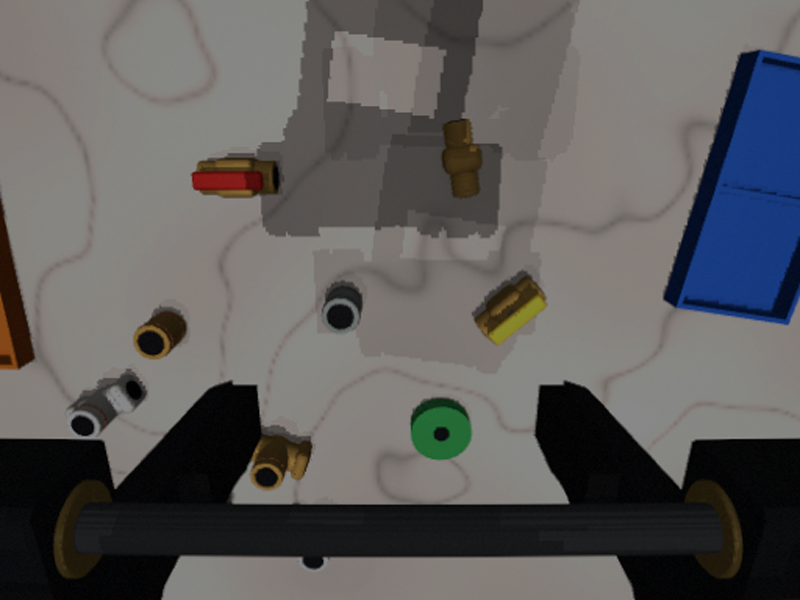

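w1 (800x600 scale) shows:
- yellow valve (510,310)
- chrome coupling (341,308)
- nipple (462,158)
- red valve (232,178)
- brass coupling (160,333)
- brass tee (280,460), partly hidden by a finger
- white tee (105,403)

I'll take a second view further out for the tee, then measure everything.

```bash
python3 - <<'E'
from h import *
move_to([.60,.03,.28],q(np.pi)); dwell(.3)
snap("wrist","w2");cv2.imwrite("pics/w2b.png",cv2.resize(cv2.imread("pics/w2.png"),(800,600),interpolation=cv2.INTER_CUBIC))
def seg(f,n,lo,hi,z,amin=30):
    im=cv2.imread(f"pics/{f}.png");T=np.load(f"pics/{f}.npy")
    m=cv2.inRange(cv2.cvtColor(im,cv2.COLOR_BGR2HSV),lo,hi)
    for c in cv2.findContours(m,0,1)[0]:
        if amin<cv2.contourArea(c)<3000:
            b=cv2.boxPoints(cv2.minAreaRect(c));p=cast("wrist",T,b,z)[:,:2]
            M=cv2.moments(c);g=np.array([M["m10"],M["m01"]])/M["m00"]
            e=sorted([(np.linalg.norm(p[i]-p[i-1]),np.degrees(np.arctan2(*(p[i]-p[i-1])[::-1]))%180) for i in range(2)])
            print(f,n,g.round(1),"pos",cast("wrist",T,[g],z)[0,:2].round(4),"box",p.mean(0).round(4),np.round(e,3).tolist())
for f in("w1","w2"):
    seg(f,"yellow",(25,150,140),(35,255,255),.042)
    seg(f,"brass",(8,90,40),(24,255,215),.014,100)
    seg(f,"bore",(0,0,0),(180,255,28),.036,60)
im=cv2.imread("pics/w1.png");h=cv2.cvtColor(im,cv2.COLOR_BGR2HSV)
print(h[205,330],h[190,328],h[102,296],h[198,218],h[304,171])
E
```

```text
w1 brass [ 39.3 343.7] pos [ 0.7875 -0.2893] box [ 0.7831 -0.2858] [[0.019, 88.991], [0.109, 165.258]]
w1 brass [468.9 342. ] pos [0.785  0.3664] box [0.7827 0.3633] [[0.02, 92.655], [0.111, 14.623]]
w1 brass [177.  295.2] pos [ 0.6979 -0.0701] box [ 0.6991 -0.0688] [[0.05, 90.182], [0.059, 174.459]]
w1 brass [ 98.9 215.8] pos [ 0.5768 -0.1631] box [ 0.5746 -0.1588] [[0.03, 33.785], [0.05, 129.087]]
w1 brass [  8.1 214.8] pos [ 0.5755 -0.2849] box [ 0.5698 -0.2804] [[0.029, 90.311], [0.075, 165.845]]
w1 brass [325. 195.] pos [0.5487 0.1293] box [0.55   0.1292] [[0.031, 30.73], [0.058, 122.214]]
w1 brass [153.6 110.8] pos [ 0.4443 -0.0784] box [ 0.4469 -0.0818] [[0.028, 173.247], [0.059, 89.597]]
w1 brass [295.1 101.2] pos [0.4339 0.087 ] box [0.4342 0.087 ] [[0.027, 90.088], [0.056, 1.408]]
w1 bore [170.  305.1] pos [ 0.6983 -0.0749] box [ 0.6982 -0.0749] [[0.016, 90.294], [0.016, 174.667]]
w1 bore [ 52.5 272.2] pos [ 0.6482 -0.2267] box [ 0.6479 -0.2267] [[0.017, 132.183], [0.017, 34.573]]
w1 bore [ 85.2 249.2] pos [ 0.6141 -0.1768] box [ 0.6141 -0.1768] [[0.013, 132.62], [0.015, 36
[... 991 characters left out ...]
.299], [0.033, 1.942]]
w2 bore [203.  297.3] pos [ 0.7859 -0.039 ] box [ 0.7862 -0.039 ] [[0.016, 90.183], [0.018, 176.636]]
w2 bore [170.9 235.5] pos [ 0.6946 -0.0747] box [ 0.6946 -0.0745] [[0.017, 39.455], [0.018, 134.887]]
w2 bore [ 44.  197.4] pos [ 0.644  -0.2264] box [ 0.6441 -0.2264] [[0.017, 168.002], [0.017, 89.931]]
w2 bore [ 80.  177.9] pos [ 0.6194 -0.1774] box [ 0.6196 -0.1774] [[0.009, 130.648], [0.016, 38.986]]
w2 bore [ 91.7 137.8] pos [ 0.572  -0.1559] box [ 0.5723 -0.1562] [[0.019, 170.88], [0.02, 89.596]]
w2 bore [222.8 117.6] pos [ 0.55   -0.0051] box [ 0.55   -0.0048] [[0.019, 177.857], [0.02, 89.88]]
[ 30 179 135] [ 19 162 107] [ 19 165  68] [135  30  17] [165  39  13]
```

View pics/w2b.png

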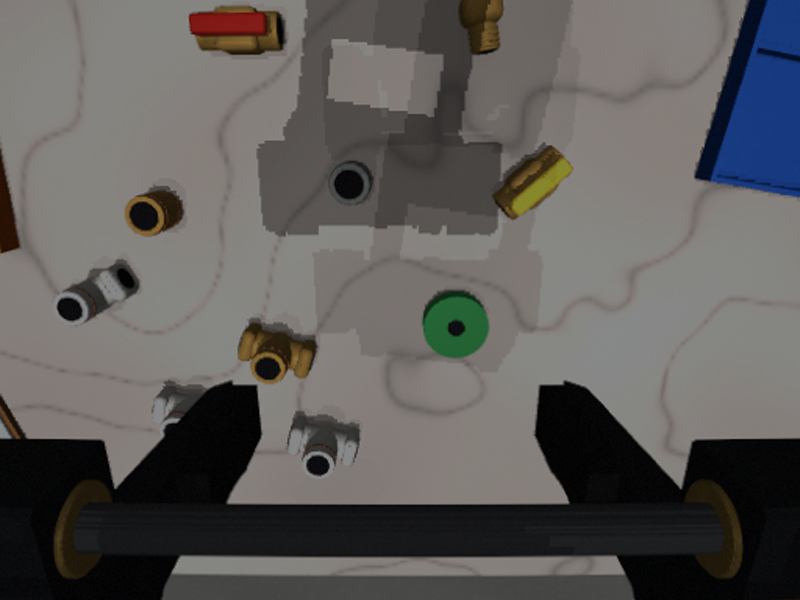

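```bash
python3 - <<'E'
from h import *
def blob(f,lo,hi,near,T,n,z):
    h=cv2.cvtColor(cv2.imread(f"pics/{f}.png"),cv2.COLOR_BGR2HSV)
    m=cv2.inRange(h,lo,hi);k,l,st,ce=cv2.connectedComponentsWithStats(m)
    i=min([i for i in range(1,k) if st[i,4]>25],key=lambda i:np.hypot(*(ce[i]-near)))
    ys,xs=np.where(l==i);p=cast(n,T,np.c_[xs,ys],z)[:,:2]
    r=cv2.minAreaRect((p*1000).astype(np.float32));b=cv2.boxPoints(r)
    w,v=np.linalg.eigh(np.cov(p.T));e=b[1]-b[0] if np.hypot(*(b[1]-b[0]))>np.hypot(*(b[2]-b[1])) else b[2]-b[1]
    print(f,st[i],"mean",p.mean(0).round(4),"pca",np.degrees(np.arctan2(v[1,1],v[0,1])).round(1)%180,"box",np.round(r[0],1),np.round(r[1],1),np.degrees(np.arctan2(e[1],e[0])).round(1)%180)
TT=np.array(camera_info("top")["world_from_camera"])
W={f:np.load(f"pics/{f}.npy") for f in("w1","w2")}
print("handle")
for f,c in(("w1",(328,202)),("w2",(345,115))): blob(f,(26,150,110),(34,255,255),c,W[f],"wrist",.044)
blob("top0",(26,120,100),(34,255,255),(205,225),TT,"top",.044)
print("valve brass"); 
print("nipple");blob("w1",(8,90,30),(25,255,255),(295,101),W["w1"],"wrist",.014)
blob("top0",(8,90,60),(25,255,255),(222,271),TT,"top",.014)
print("tee");blob("w2",(8,90,30),(25,255,255),(175,226),W["w2"],"wrist",.014)
blob("top0",(8,90,60),(25,255,255),(284,171),TT,"top",.014)
print(cast("wrist",W["w1"],[(170,305.1)],.05),cast("wrist",W["w2"],[(170.9,235.5)],.05))
w=cv2.imread("pics/w2.png")
a=cv2.resize(w[185:265,130:230],(500,400),interpolation=2);b=cv2.resize(w[80:150,305:380],(429,400),interpolation=2)[:,:300]
cv2.imwrite("pics/close.png",np.hstack([a,b]))
E
```

```text
handle
w1 [314 190  35  30 329] mean [0.551  0.1304] pca 132.2 box [551.2 130.2] [10.5 47. ] 132.2
w2 [328 102  38  36 421] mean [0.5512 0.1306] pca 132.3 box [551.2 130.5] [10.9 47.5] 132.1
top0 [196 216  17  17 112] mean [0.5529 0.1307] pca 131.6 box [552.7 130.9] [14.2 49.4] 131.2
valve brass
nipple
w1 [283  76  25  51 938] mean [0.4339 0.0869] pca 10.699999999999989 box [434.3  86.9] [56. 28.] 2.6
top0 [217 261  11  22 171] mean [0.4357 0.0877] pca 10.400000000000006 box [435.2  88.1] [52.7 25.3] 0.0
tee
w2 [ 152  207   50   39 1077] mean [ 0.6899 -0.0724] pca 74.8 box [695.3 -74. ] [61.2 50.5] 71.5
top0 [272 164  23  17 209] mean [ 0.6904 -0.0702] pca 71.3 box [692.4 -70.9] [58.4 31.9] 70.9
[[ 0.68789409 -0.0706667   0.05      ]] [[ 0.68787035 -0.07075919  0.05      ]]
```

View pics/close.png

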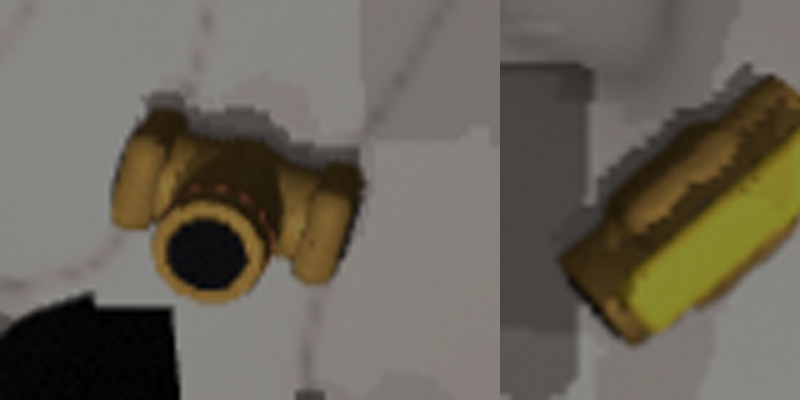

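Close crop: the left piece is the brass tee, branch up, bore at crop (207,253). The right piece is the yellow-handled valve. Both choices are right, so I'll start with the valve.

The fingers measure 123 mm open, wider than a 90 mm compartment. I'll grip high so the tips stay above the 22 mm walls when they release.

```bash
cat >> h.py <<'E'
TR={"blue":(np.array([.463,.3246]),np.radians(-8.6)),"orange":(np.array([.5066,-.325]),np.radians(-1.4))}
def slot(tray,s):
    c,a=TR[tray];return c+s*.047*np.array([np.cos(a),np.sin(a)]),a
def go(xy,z,yaw):
    ys=[yaw+k*np.pi for k in(-2,-1,0,1,2)];q0=state()["joint_pos"];best=None
    for y in ys:
        j=inverse_kinematics([*xy,z],q(y))
        if j is not None:
            c=np.abs(np.array(j)-q0).max()+(2 if abs(j[5])>2.5 else 0)
            if best is None or c<best[0]: best=(c,y,j)
    move_joints(best[2]);return best[1]
def pick_place(xy,yaw,tip,tray,s,N=30):
    z=tip+.011;zt=.16
    go(xy,zt,yaw);move_l([*xy,z+.03],.25);move_l([*xy,z],.06);grab(N)
    w=state()["width"]*88;print("width mm",round(w,1),"force",state()["grip_force"])
    if w<20: open_gripper();return print("MISSED")
    move_l([*xy,zt],.2);print("lifted width",state()["width"]*88)
    p,a=slot(tray,s);go(p,zt,a)
    zp=z+.004
    move_l([*p,zp+.012],.2);dwell(.1);c=move_l([*p,zp-.0005],.03,contact_N=4)
    print("contact",c,"dz mm",(state()["tool_pos"][2]-zp)*1e3,"t",state()["time"])
    open_gripper();move_l([*p,zt],.25);print("t",state()["time"],"F",state()["force"].round(1))
E
python3 - <<'E'
from h import *
pick_place((.551,.1304),np.radians(132.2),.0205,"blue",1)
snap("scene","s1");im=cv2.imread("pics/s1.png")
cv2.imwrite("pics/s1b.png",cv2.resize(im[80:280,180:400],(660,600),interpolation=2))
E
```

```text
width mm 27.7 force 30.000030398368835
lifted width 26.952280874780243
contact True dz mm -0.014193683484174657 t 9.45
t 11.0917 F [-0.3 -0.1 -0.7]
```

View pics/s1b.png

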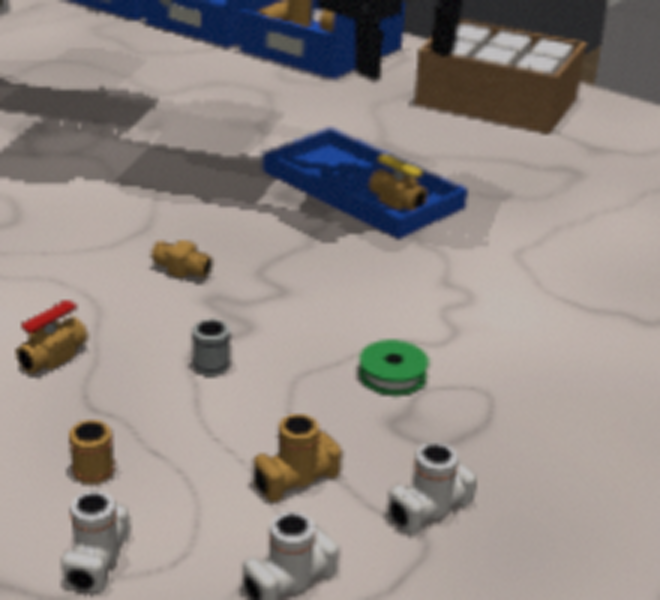

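The valve stands upright in the blue tray's far compartment at crop (400,185), handle up, and everything else is undisturbed. On to the other three.

```bash
python3 - <<'E'
from h import *
pick_place((.550,-.005),np.radians(-8.6),.0205,"blue",-1)
pick_place((.6879,-.0707),np.radians(71.5),.0295,"orange",1)
pick_place((.4342,.087),np.radians(10.5),.0205,"orange",-1)
move_to([.35,0,.3],q(np.pi/2))
snap("scene","s2");snap("top","t2");print(state()["time"])
im=cv2.imread("pics/s2.png");cv2.imwrite("pics/s2b.png",cv2.resize(im[100:310,60:360],(800,560),interpolation=2))
im=cv2.imread("pics/t2.png");cv2.imwrite("pics/t2b.png",cv2.resize(im[120:310,90:430],(800,447),interpolation=2))
E
```

```text
width mm 29.3 force 29.999990165233612
lifted width 28.73102448627691
contact True dz mm -0.040974797601602 t 17.8917
t 19.5083 F [-0.8  0.4 -0.9]
width mm 26.9 force 29.96718853712082
lifted width 27.029980135583955
contact True dz mm -0.18963299957213547 t 26.4417
t 28.05 F [-0.8  0.4 -0.5]
width mm 27.5 force 29.999832808971405
lifted width 27.417411176414348
contact True dz mm -0.009023390112994356 t 35.3333
t 36.975 F [-0.6  0.  -0.4]
38.4583
```

View pics/s2b.png

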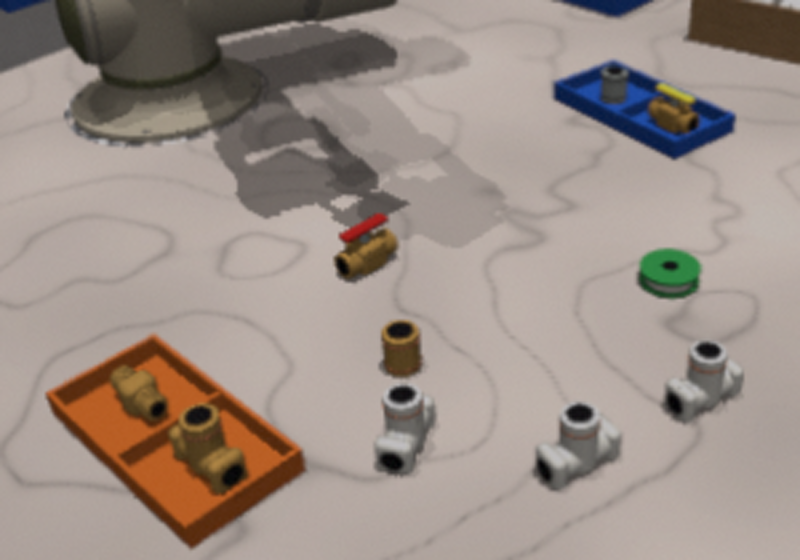

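View pics/t2b.png

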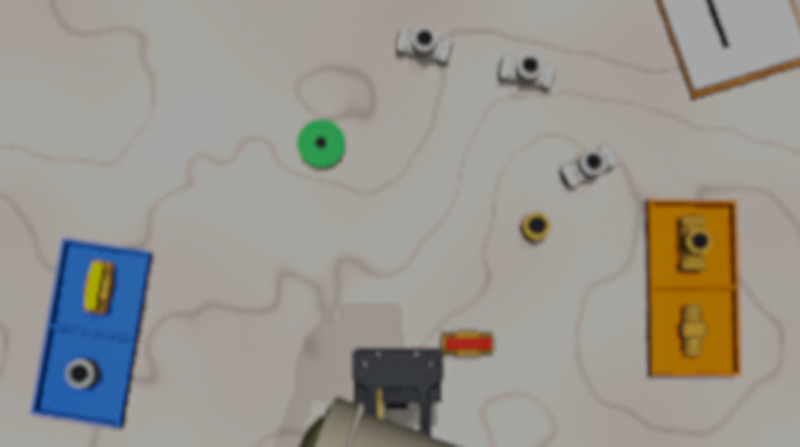

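Both views show all four pieces upright and central in their compartments: valve and coupling in the blue tray, tee and nipple in the orange. The red valve, brass coupling, spool and white tees haven't moved.

```bash
python3 -c "
from bench import *
print(sign_off())"
```

```text
the job is handed in; nothing more can be done
None
```

I made up both kits and handed the job in at about 38 s: yellow valve and chrome coupling in the blue tray, brass tee and nipple in the orange tray, each resting as it did on the counter and nothing else moved.

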